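# Set the tilting bulb-nest stand in the fence corner and hold its frame upright

## Task

Push the grey base plate of the bulb-nest stand square and flush into the corner of the aluminium fence, then flip the red kickstand down over its centre so that it snaps down. Then take the blue top bar, bring the frame upright and finish while still holding it there: the frame tips back as soon as it is let go. Do not disturb the spare nest, the bulb or the screwdriver.

Things in the scene. Friction and masses are not known exactly. Their poses are not given: they have to be found in the camera images.
- fence: Fixed L-shaped fence of two aluminium rails, each 20 mm thick and 18 mm high, on the bench. Origin: on the bench, at the spot where the centre of the base plate lies when it is fully home in the corner. The inner face of the far rail (240 mm long, along the fence's y) is at x = +75 mm; the inner face of the side rail (170 mm long, along x) is at y = -100 mm, on the robot's right. The seat is open towards -x and +y.
- stand: Loose stand. Base plate of grey plastic 150 (x) by 200 (y) by 22 mm high; origin at the centre of its underside. Fully home it has the position and the yaw of the fence. Whole stand about 1 kg; low hinge lugs in the middle, up to 52 mm high. The frame with a white nylon hub stands on it and leans to +x; the kickstand sticks out over the -y side.
- frame (a joint): Lean of the frame about its hinge, which runs along the stand's y axis: 0 upright, +0.28 resting on the rear stop, leaning to the stand's +x (away from the robot), where gravity takes it whenever it is not held (about 1 N at the top bar holds it upright; free hinge). Negative: tipping to -x; with the kickstand down its foot then meets the base plate at about -0.07.
- frame_hinge (a point): Point on the frame's hinge axis midway across, 40 mm above the underside of the base plate, 10 mm to +x of its centre.
- frame_bar (a point): Middle of the round blue top bar of the frame, a sleeve that turns freely on a rod, which rides on soft springs (0.15 N/mm) in slots of the uprights, 7 mm up and down: 16 mm diameter, 80 mm long along the stand's y, between two 12 mm aluminium uprights, 150 mm from the hinge axis. Grip it from above with the fingers closing along the stand's x; the frame can swing while the sleeve is held firmly. The white hub (56 mm diameter) begins 45 mm below the bar, on the +x side.
- kickstand (a joint): Swing of the kickstand: 0 folded, sticking out to the stand's -y, 10 degrees above level; 1.80 fully down on its stop. An over-centre spring drives it to whichever end is nearer, with its centre at about 0.85; about 1.5 N at the foot moves it off the folded stop.
- kickstand_pivot (a point): Pivot of the kickstand on the frame's right upright. Its axis is the stand's x axis turned nose-down about the stand's y by 0.32 rad plus the lean of the frame, so the foot swings from -y down and also somewhat towards -x (towards the robot): it is pushed down from above, following it.
- kickstand_foot (a point): Centre of the 20 mm red ball at the free end of the kickstand, a red rod of 14 mm diameter; 84 mm from the pivot. Folded, it overhangs the side of the base plate by about 38 mm, about 130 mm above the bench.
- spare_nest: White nylon cylinder, 66 mm diameter, 105 mm high, standing; origin under its centre. To be left alone.
- bulb: White bulb, 60 mm diameter, 82 mm high, standing on its narrow end; origin under its centre. To be left alone.
- driver: Screwdriver with an orange handle lying on the bench, about 200 mm long along its x; origin under its middle. To be left alone.

How it is judged (in metres and radians):
On the way, in this order (a step that is already met when the one before it is completed fails the run):
1. the base plate is square and flush in the fence corner, the kickstand still folded (x of stand in the frame of fence above -0.004 m and y of stand in the frame of fence below 0.004 m and angle between the x axis of stand and the x axis of fence, either way round below 0.025 rad and value of joint kickstand below 0.85 rad), for 0.2 s.
2. the kickstand is flipped over centre, down on its stop, the frame still leaning back (value of joint kickstand above 1.65 rad and value of joint frame above 0.05 rad), for 0.2 s.
At the end, for the whole second after the job is handed in: The fingers hold the top bar, the frame is upright within 0.05 rad (so neither the rear stop nor the kickstand carries it), the kickstand is down past 1.65 rad, and the base plate lies flat and still in the fence corner, within 6 mm of both rails and square within 0.035 rad (value of joint frame between -0.05 and 0.05 rad and value of joint kickstand above 1.65 rad and contact force between the fingers and stand above 0.5 N and distance between the grasp point and frame_bar below 0.045 m and x of stand in the frame of fence above -0.006 m and y of stand in the frame of fence below 0.006 m and angle between the x axis of stand and the x axis of fence, either way round below 0.035 rad and angle between stand's own z axis and vertical below 0.03 rad and height (world z) of stand below 0.004 m and linear speed of stand below 0.02 m/s); the arm keeps its last pose, push and grip.
It fails at once if a bystander is pushed by more than 25 mm (distance of any of spare_nest, bulb, driver from where it was at the start of the episode above 0.025 m).
It fails at once if the spare nest or the bulb is tipped (angle between any of spare_nest, bulb's own z axis and vertical above 0.4 rad).
It fails at once if the stand is tipped or lifted off the bench (angle between stand's own z axis and vertical above 0.25 rad or height (world z) of stand above 0.03 m).
It also fails if it takes over 72 s, if anything falls off the work surface, if the arm or the gripper's body presses on something with over 40 N, if the wrist force passes 120 N, or if a joint passes its speed limit or range.

## Robot

A 6-joint arm with a two-finger parallel gripper is mounted at the origin on the work surface. World frame = base frame: x ahead of the robot, y to its left, z up, the work surface at z = 0. Lengths are in mm, angles in degrees, forces in N, time in s.
With the tool pointing down it reaches from about 350 to 850 mm from the base axis. Payload 8.1 kg.
Tool frame: the origin (TCP) lies at the very end of the fingers, on their centre line; the grasp point (between the pads) lies 19 mm behind it; z points along the fingers, y is the line along which they close (so a half turn about z gives the same grasp; the last joint's range is limited). The gripper opens to 85 mm and grips with 20 to 120 N. Pads are 22 mm wide; open, the fingers measure 114 mm over their backs; the gripper's body (76 mm by 85 mm) begins 54 mm behind the grasp point. The pads swing forward as they close: fully open they stand 13 mm farther back than shut.
Start: joints at [-75.997, 7.471, 85.268, -0, 87.261, -4.893], TCP at [194.332, -567.662, 231.292] pointing down, gripper open.
Joint ranges: [-169.43, 169.43], [-51.17, 129.36], [1.28, 143.12], [-76.62, 256.62], [0, 156.53], [-152.29, 152.29]. Speed limits (degrees/s): [136.94, 136.94, 159.86, 180, 180, 180].

## Interface

Orientations are given as [roll, pitch, yaw] about the fixed x, y, z axes, in that order (R = Rz(yaw) Ry(pitch) Rx(roll)).
In Python, from bench import sense, eyes, job, models gives the robot as it stands. The module is installed in compiled form; this text tells all that it offers.
- The arm moves only by the tool apply_moves, never from a script. Its argument "rows" is a list of rows, each a list of 6 numbers: the shift along the tool's x, y, z in mm, then the turn, a rotation vector about the tool's x, y, z in rad. In form: [[dx, dy, dz, rx, ry, rz], ...]. A call has exactly 5 rows; each row shifts and turns the commanded pose from where the row before left it, along the tool's axes as they then stand; what a row does not reach is not made up. A row lasts 1/8 s, in which the tool goes at most 62.5 mm and 10.7 degrees, less where a joint would pass 70% of its speed; a pose out of reach is approached as far as the arm can. A call is refused whole if a number of a shift passes 62.5 or a number of a turn 0.188, either way. A call with a gripper value outside its range is refused whole. "fingers" is the finger opening in mm, from 0 to 85.4, set as the call begins (left out, the last holds). The fingers move at their own pace and stop on an object; "grip_force" is the grip in N (left out, the last holds). Time passes only in rows, so rows that do not move let the fingers close, or fill a call up. It gives the time, the measured TCP pose, the force, the opening and the grip force at its end, in the units of the state.
- sense(): the state, without advancing time (a new reading comes with each control period).
- eyes.snapshot(name): name is "side" or "top" or "wrist"; returns (picture, depth): 480x640x3 uint8, red, green, blue; 480x640 float32, mm along the optical axis (not along the pixel's ray), 0 where there is no reading.
- eyes.get_calibration(name): a dict with "intrinsics" (3x3 intrinsics, pixels), "D" ([k1, k2, p1, p2, k3] as OpenCV has them; the pictures are not rectified), "R" (3x3) and "t" (3): a world point X has camera coordinates R X + t; the wrist camera has in their place "mount" (4x4, takes a point from camera to tool coordinates, whose origin is the TCP and whose axes are the flange's). Camera axes: x right, y down, z forward; pixel columns grow to the right and rows downward; lengths in mm; the calibration is good to about 2 mm. A picture is of the moment at which its call begins: read the wrist's pose just before it. get_calibration takes no time and is no camera call.
- job.hand_in(): hands the job in; it is judged then, once.
Trained networks look in the newest picture that a camera, given by its name, has taken for a name from the list of things; names that differ only in an ending like _2 or _b are one class to them, and where a whole thing is asked for, a point or a joint stands for the part that bears it (a point fixed in the world has none). Each returns a list of dicts, best first, with "confidence" (0 to 1); they miss things now and then, are a little off and sometimes report something else, mostly with a low value. They report only what shows in the picture. A call takes as long as a camera call.
- models.boxes_of(name, camera): "xyz" ([x, y, z] in mm, in world coordinates, good to about 4 mm: the middle of the surface that is visible of it).
- models.cut_out(name, camera): "pixels" (480x640 bool, what is visible of it).
- models.place_of(name, camera): "xyz" ([x, y, z] in mm, in world coordinates, good to about 4 mm: a listed point, or the origin of a listed thing).
The state is a dict: "time": time; "joint_pos": joint angles; "qd": joint speeds; "joint_efforts": joint torques, N m; "tool_pos": TCP position; "tcp_rot": TCP orientation; "ft_force": force on the tool from outside, world axes, zero at the start; "wrist_torque": the same for the moment, N m; "finger_gap": finger opening in mm; "grip_force": force on a finger pad.
Only numpy, scipy, OpenCV 4.12 (cv2) and the standard library are available. Lean on these libraries where they do the work, as an engineer would, in place of code of your own. Each camera call takes 0.05 s, during which the arm holds its last target. There are 200 camera calls.

## Working session

There is one attempt and no reset: what is moved stays moved. The work goes in short steps, Python scripts to look and compute and a tool call to move; the robot and the scene stay as the last step left them, time stands still between calls to the robot, and variables do not carry over. Pictures are saved under pics/ and viewed, at most 10 in all, crops included, and the job is handed in when it is done.

Besides the shell and the picture viewer there is one more tool, called after "Emit:" as name([rows], argument=value, ...), one row to a line, values as JSON. apply_moves: Moves the arm, as the interface text tells. Its arguments: {"type":"object","properties":{"rows":{"type":"array"},"fingers":{"type":"number"},"grip_force":{"type":"number"}},"required":["rows"]}

```bash
mkdir -p pics; cat > h.py <<'E'
from bench import sense, eyes, job, models
import numpy as np, cv2
from scipy.spatial.transform import Rotation as Ro
def cloud(cam):
    s=sense(); pic,d=eyes.snapshot(cam); c=eyes.get_calibration(cam)
    K=np.array(c["intrinsics"]);D=np.array(c["D"])
    v,u=np.mgrid[:480,:640]
    n=cv2.undistortPoints(np.stack([u,v],-1).reshape(-1,1,2).astype(np.float64),K,D).reshape(480,640,2)
    P=np.dstack([n[...,0]*d,n[...,1]*d,d])
    if cam=="wrist":
        M=np.array(c["mount"]); P=P@M[:3,:3].T+M[:3,3]
        R=Ro.from_euler('xyz',s["tcp_rot"],degrees=True).as_matrix(); P=P@R.T+np.array(s["tool_pos"])
    else: P=(P-np.array(c["t"]))@np.array(c["R"])
    P[d==0]=np.nan
    return pic,P
def save(pic,name): cv2.imwrite("pics/"+name,pic[...,::-1])
E
python3 - <<'E'
from h import *
print(sense())
names="fence stand frame_hinge frame_bar kickstand_pivot kickstand_foot spare_nest bulb driver".split()
ims=[]
for cam in("side","top"):
    pic,P=cloud(cam); ims.append(pic); np.savez(cam+"0.npz",pic=pic,P=P)
    for n in names:
        r=models.place_of(n,cam); print(cam,n,[(np.round(x["xyz"],1).tolist(),round(x["confidence"],2)) for x in r[:2]])
    save(pic,cam+"0.png")
E
```

```text
{'time': 0.0, 'joint_pos': array([-7.59980707e+01,  7.51479655e+00,  8.53304440e+01,  3.09565980e-04,
        8.72610400e+01, -4.89354065e+00]), 'qd': array([ 0.03655591, -0.00546795,  0.02920198, -0.03001234,  0.00457666,
       -0.04762788]), 'joint_efforts': array([-1.99530332e-03, -5.69402111e+01, -5.00554812e+01, -1.80271982e-04,
        1.48454594e-02,  2.64481292e-05]), 'tool_pos': array([ 194.18923587, -567.12066436,  230.23651433]), 'tcp_rot': array([-1.79894133e+02, -9.37426598e-03,  1.88954462e+01]), 'ft_force': array([-0.13532952,  0.43641188, -0.44713241]), 'wrist_torque': array([-0.01409918,  0.00148734,  0.02952123]), 'grip_force': 0.0, 'finger_gap': 85.81051461085372}
side fence []
side stand [([531.4, 4.6, 0.1], 0.56)]
side frame_hinge [([538.3, 4.2, 40.5], 0.78), ([681.8, -391.7, 1.6], 0.47)]
side frame_bar []
side kickstand_pivot [([543.7, -47.4, 116.9], 0.76)]
side kickstand_foot [([551.7, -134.8, 129.0], 0.64)]
side spare_nest [([682.6, -388.3, -2.7], 0.62)]
side bulb [([796.6, -83.9, 0.7], 0.89)]
side driver [([599.4, 307.7, 1.8], 0.96)]
top fence []
top stand [([536.2, 0.6, -1.8], 0.63)]
top frame_hinge [([542.6, 9.1, 37.8], 0.94)]
top frame_bar [([585.1, 3.7, 185.4], 0.49)]
top kickstand_pivot [([679.3, -389.7, -1.5], 0.69)]
top kickstand_foot [([548.6, -131.8, 131.5], 0.49)]
top spare_nest []
top bulb []
top driver [([598.6, 307.2, 1.1], 0.72)]
```

View pics/side0.png

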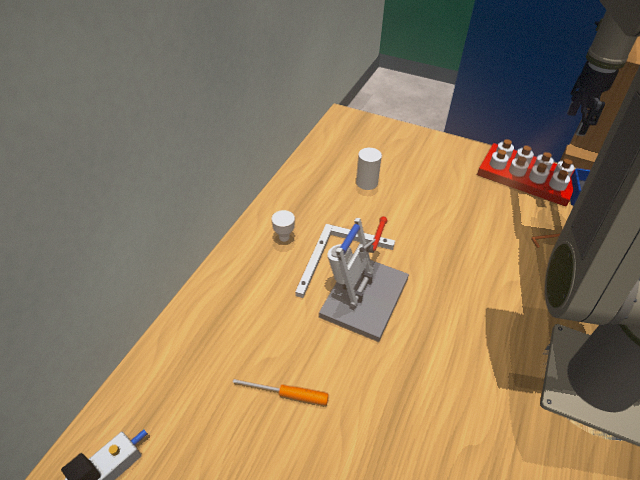

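View pics/top0.png

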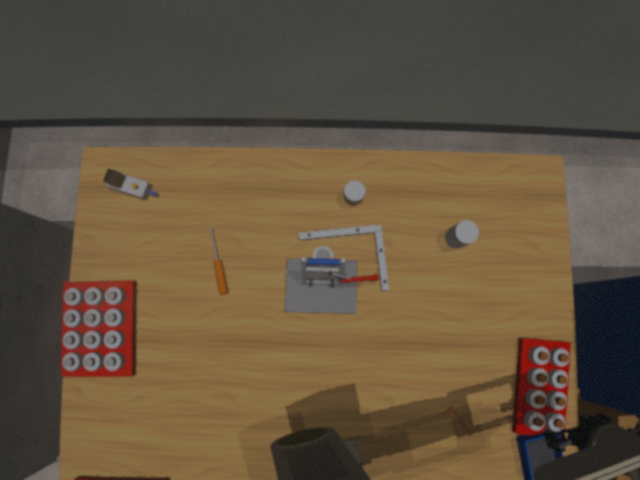

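```bash
python3 - <<'E'
import numpy as np,cv2
for cam in("side","top"):
    z=np.load(cam+"0.npz");P=z["P"]
    m=(P[...,2]>13)&(P[...,2]<27)&(P[...,0]>350)&(P[...,0]<800)&(P[...,1]>-250)&(P[...,1]<250)
    im=np.zeros((500,500,3),np.uint8)
    p=P[m]; 
    for x,y,zz in p: im[int(800-x),int(250-y)]=(0,255,0) if zz>20 else (0,0,255)
    cv2.imwrite(f"pics/bev_{cam}.png",im)
E
python3 -c "
import cv2,numpy as np
cv2.imwrite('pics/bev.png',cv2.resize(np.hstack([cv2.imread('pics/bev_side.png'),cv2.imread('pics/bev_top.png')]),(800,400)))"
```

```text
(no output)
```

View pics/bev.png

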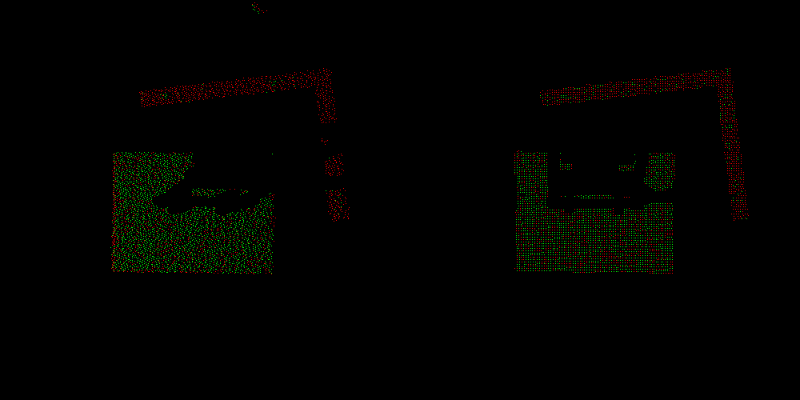

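The side view shows the stand's plate at about (365,295), its kickstand ball at (383,220) and the fence corner at (327,230). The top view has the plate at (320,285), with the fence corner at (380,230). In the bird's-eye view the plate is nearly aligned with the world axes, and the fence is turned by a few degrees counter-clockwise. Next I fit both.

```bash
cat > fit.py <<'E'
from h import *
from scipy.optimize import minimize
def fits(P,plate_box=None):
    X,Y,Z=P[...,0],P[...,1],P[...,2]
    m=(Z>11)&(Z<29)&(X>350)&(X<800)&(Y>-250)&(Y<250)
    return P[m]
E
python3 - <<'E'
from h import *
for cam in("side","top"):
    z=np.load(cam+"0.npz");P=z["P"];pic=z["pic"].astype(int)
    X,Y,Z=P[...,0],P[...,1],P[...,2]
    m=((Z>11)&(Z<29)&(X>350)&(X<800)&(Y>-250)&(Y<250)).astype(np.uint8)
    n,l,st,ce=cv2.connectedComponentsWithStats(m,connectivity=8)
    for i in range(1,n):
        if st[i,4]<60: continue
        p=P[l==i]; 
        print(cam,i,st[i,4],np.round(p.mean(0),1),cv2.minAreaRect(p[:,:2].astype(np.float32)))
        np.save(f"c_{cam}_{i}.npy",p)
E
```

```text
side 1 736 [685.8 -54.9  16.7] ((667.4984130859375, -47.91773223876953), (68.31968688964844, 241.0232391357422), 6.736466884613037)
side 2 61 [ 592.2 -167.    16.2] ((593.3118896484375, -167.07916259765625), (26.28790855407715, 23.08223533630371), 7.148434638977051)
side 5 108 [ 543.8 -170.8   16.9] ((543.9376220703125, -172.42352294921875), (38.97260665893555, 26.4429874420166), 6.172469139099121)
side 7 3414 [520.1  29.7  20.9] ((534.0896606445312, 8.107681274414062), (205.2412872314453, 150.7653045654297), 89.09567260742188)
top 1 1003 [656.6 -95.8  17. ] ((606.8768920898438, -55.63275146484375), (190.63009643554688, 240.90333557128906), 6.723564147949219)
top 2 2362 [510.8  17.1  20.7] ((534.4325561523438, 8.096885681152344), (199.40322875976562, 150.3849639892578), 89.11663818359375)
top 5 201 [585.7 -75.8  20.9] ((585.1052856445312, -74.52241516113281), (46.46848678588867, 37.82073974609375), 0.591001570224762)
```

Emit:
apply_moves([
  [0,0,0,0,0,0.106],
  [0,0,0,0,0,0.106],
  [23.35,-44.3,0,0,0,0],
  [23.35,-44.3,0,0,0,0],
  [23.35,-44.3,0,0,0,0],
], fingers=85)

```text
time: 1.62
tool_pos: [248.6, -426.1, 231.2]
tcp_rot: [180.0, -0.0, 6.7]
ft_force: [0.9, -0.1, -0.6]
finger_gap: 85.0
grip_force: 0.0
```

Emit:
apply_moves([
  [23.35,-44.3,0,0,0,0],
  [23.35,-44.3,0,0,0,0],
  [23.35,-44.3,0,0,0,0],
  [23.35,-44.3,0,0,0,0],
  [23.35,-44.3,0,0,0,0],
])

```text
time: 2.25
tool_pos: [338.6, -192.3, 231.6]
tcp_rot: [180.0, -0.0, 6.7]
ft_force: [1.2, -0.4, 0.5]
finger_gap: 84.8
grip_force: 0.0
```

Emit:
apply_moves([
  [23.35,-44.3,0,0,0,0],
  [23.35,-44.3,0,0,0,0],
  [23.35,-44.3,0,0,0,0],
  [23.35,-44.3,0,0,0,0],
  [0,0,0,0,0,0],
])

```text
time: 2.88
tool_pos: [410.6, -3.8, 231.4]
tcp_rot: [-180.0, -0.0, 7.1]
ft_force: [-0.9, -0.0, -1.1]
finger_gap: 84.9
grip_force: 0.0
```

Emit:
apply_moves([
  [0,0,50,0,0,0],
  [0,0,50,0,0,0],
  [0,0,50,0,0,0],
  [0,0,50,0,0,0],
  [0,0,30,0,0,0],
])

```text
time: 3.5
tool_pos: [408.3, -7.5, -1.1]
tcp_rot: [-180.0, 0.2, 6.7]
ft_force: [-0.2, -0.5, 0.2]
finger_gap: 84.9
grip_force: 0.0
```

Emit:
apply_moves([
  [0,0,2,0,0,0],
  [0,0,2,0,0,0],
  [10,0,0,0,0,0],
  [10,0,0,0,0,0],
  [5,0,0,0,0,0],
])

```text
time: 4.12
tool_pos: [436.7, -3.9, -1.8]
tcp_rot: [180.0, -0.1, 6.8]
ft_force: [-0.9, -0.5, -0.5]
finger_gap: 85.0
grip_force: 0.0
```

```bash
python3 - <<'E'
from h import *
s=sense();print(s["tool_pos"],s["tcp_rot"],s["ft_force"])
pic,P=cloud("side"); save(pic[180:380,240:480].repeat(3,0).repeat(3,1),"s1.png")
E
```

```text
[436.73354582  -3.88472517  -1.76662837] [ 1.79971058e+02 -1.12212370e-01  6.76701428e+00] [-0.85681966 -0.46039738 -0.45674703]
```

View pics/s1.png

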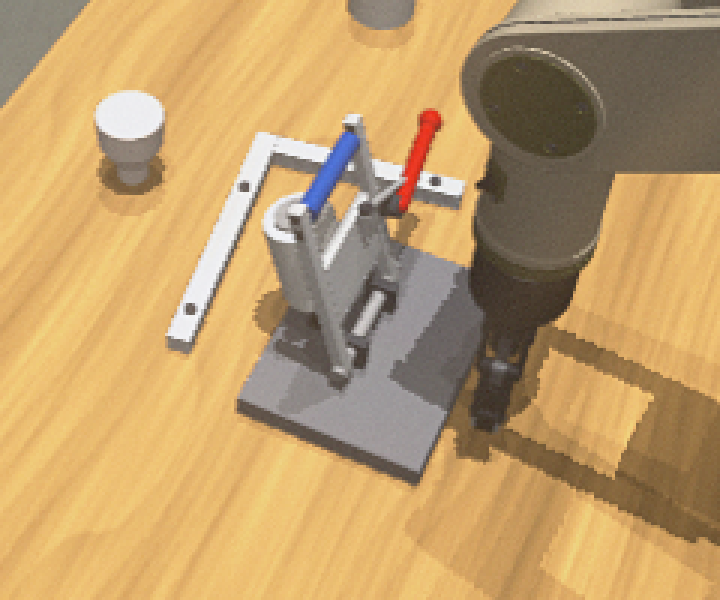

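The finger stands low at the plate's near edge (485,420) and the body clears the frame. Pushing along the fence's x next.

Emit:
apply_moves([
  [8,0,0,0,0,0],
  [8,0,0,0,0,0],
  [8,0,0,0,0,0],
  [8,0,0,0,0,0],
  [8,0,0,0,0,0],
])

```text
time: 4.8
tool_pos: [473.0, 0.3, -3.4]
tcp_rot: [180.0, 0.3, 6.7]
ft_force: [-8.6, -4.9, 6.0]
finger_gap: 85.0
grip_force: 4.7
```

Emit:
apply_moves([
  [8,0,0,0,0,0],
  [7,0,0,0,0,0],
  [6,0,0,0,0,0],
  [4,0,0,0,0,0],
  [3,0,0,0,0,0],
])

```text
time: 5.42
tool_pos: [500.2, 4.1, -3.5]
tcp_rot: [-180.0, 0.3, 6.8]
ft_force: [-10.8, -1.0, 8.3]
finger_gap: 85.2
grip_force: 6.1
```

Emit:
apply_moves([
  [2,0,0,0,0,0],
  [2,0,0,0,0,0],
  [2,0,0,0,0,0],
  [1,0,0,0,0,0],
  [0,0,0,0,0,0],
])

```text
time: 6.05
tool_pos: [507.2, 5.0, -3.5]
tcp_rot: [-180.0, 0.3, 6.8]
ft_force: [-10.6, -1.3, 7.6]
finger_gap: 85.0
grip_force: 5.1
```

```bash
cat > fit.py <<'E'
from h import *
F=np.array([606.9,-55.6]);FY=6.73
from scipy.spatial import ConvexHull
def stand(cams=("side","top")):
    for cam in cams:
        pic,P=cloud(cam)
        a=np.radians(FY);R=np.array([[np.cos(a),np.sin(a)],[-np.sin(a),np.cos(a)]])
        Q=P.copy();Q[...,:2]=(P[...,:2]-F)@R.T
        g=pic.astype(int).max(2)
        # plate top: height 18..26, grey, near expected location
        m=(Q[...,2]>19.5)&(Q[...,2]<25)&(abs(Q[...,0])<160)&(Q[...,1]>-115)&(Q[...,1]<200)
        m&=~((Q[...,0]>76)|(Q[...,1]<-101))
        m=cv2.morphologyEx(m.astype(np.uint8),cv2.MORPH_OPEN,np.ones((2,2)))
        p=Q[m>0]
        print(cam,len(p),cv2.minAreaRect(p[:,:2].astype(np.float32)),"x",np.percentile(p[:,0],[.5,99.5]).round(1),"y",np.percentile(p[:,1],[.5,99.5]).round(1))
    s=sense(); t=(np.array(s["tool_pos"][:2])-F)@R.T
    print("tcp fence",t.round(1),np.round(s["tool_pos"][2],1),np.round(s["tcp_rot"],2),"f",np.round(s["ft_force"],1))
    return pic,P
E
python3 -c "
from fit import *
stand()"
```

```text
side 1993 ((-24.56961441040039, 95.09537506103516), (214.73951721191406, 129.01087951660156), 74.63538360595703) x [nan nan] y [nan nan]
top 442 ((-8.0867919921875, 76.95343017578125), (198.0672607421875, 148.8451690673828), 89.85759735107422) x [nan nan] y [nan nan]
tcp fence [-91.9  71.9] -3.5 [-179.97    0.3     6.77] f [-9.8 -1.5  6.2]
```

Emit:
apply_moves([
  [2,0,0,0,0,0],
  [1.5,0,0,0,0,0],
  [1,0,0,0,0,0],
  [1,0,0,0,0,0],
  [0.5,0,0,0,0,0],
])

```text
time: 6.78
tool_pos: [511.8, 5.5, -3.6]
tcp_rot: [-180.0, 0.5, 6.8]
ft_force: [-18.6, -1.9, 16.6]
finger_gap: 85.2
grip_force: 9.8
```

```bash
sed -i 's/np.percentile/np.nanpercentile/g' fit.py; python3 -c "
from fit import *
stand(['top'])"
```

```text
top 321 ((-10.888191223144531, 76.53209686279297), (164.70713806152344, 199.07652282714844), 0.7045472860336304) x [-82.9  70.3] y [-22.1 176.3]
tcp fence [-87.3  71.9] -3.7 [-179.96    0.48    6.77] f [-17.7  -2.4  13.5]
```

Emit:
apply_moves([
  [-15,0,0,0,0,0],
  [-15,0,0,0,0,0],
  [0,0,-40,0,0,0],
  [0,0,-40,0,0,0],
  [0,-48,0,0,0,0],
])

```text
time: 7.45
tool_pos: [483.9, 48.4, 81.6]
tcp_rot: [179.9, -0.5, 6.5]
ft_force: [0.5, 2.1, -0.8]
finger_gap: 84.8
grip_force: 0.0
```

Emit:
apply_moves([
  [0,-48,0,0,0,0],
  [0,-48,0,0,0,0],
  [0,0,0,0,0,-0.1745],
  [0,0,0,0,0,-0.1745],
  [0,0,0,0,0,-0.1745],
])

```text
time: 8.07
tool_pos: [468.7, 145.5, 77.2]
tcp_rot: [-180.0, 0.0, 37.1]
ft_force: [-0.3, -0.2, 0.3]
finger_gap: 85.1
grip_force: 0.0
```

Emit:
apply_moves([
  [0,0,0,0,0,-0.1745],
  [0,0,0,0,0,-0.1745],
  [0,0,0,0,0,-0.1745],
  [0,0,0,0,0,-0.1745],
  [0,0,0,0,0,-0.1745],
])

```text
time: 8.7
tool_pos: [468.7, 145.2, 77.2]
tcp_rot: [-180.0, 0.0, 87.1]
ft_force: [0.4, -0.6, -0.1]
finger_gap: 85.3
grip_force: 0.0
```

Emit:
apply_moves([
  [0,0,0,0,0,-0.1745],
  [0,40,0,0,0,0],
  [0,40,0,0,0,0],
  [0,37,0,0,0,0],
  [0,0,40,0,0,0],
])

```text
time: 9.32
tool_pos: [591.2, 159.8, 40.9]
tcp_rot: [179.4, -0.0, 96.7]
ft_force: [-0.2, 0.4, -0.9]
finger_gap: 84.9
grip_force: 0.0
```

```bash
cd .;python3 -c "
from fit import *
stand(['top','side'])"
```

```text
top 880 ((-1.7106704711914062, 68.97074890136719), (150.52325439453125, 183.61038208007812), 0.7787641882896423) x [-75.6  70.5] y [-21.9 158.4]
side 1125 ((-47.57833480834961, 93.08991241455078), (226.97323608398438, 105.47927856445312), 72.00678253173828) x [-76.3  26. ] y [-13.6 206.2]
tcp fence [-1.000e-01  2.153e+02] 32.2 [-1.7951e+02  3.0000e-02  9.6720e+01] f [-1.2 -0.5 -1. ]
```

Emit:
apply_moves([
  [0,0,20,0,0,0],
  [0,0,14,0,0,0],
  [-10,0,0,0,0,0],
  [-5,0,0,0,0,0],
  [-5,0,0,0,0,0],
])

```text
time: 10.05
tool_pos: [588.1, 138.5, 4.4]
tcp_rot: [179.9, -0.0, 96.7]
ft_force: [0.9, -0.0, 0.6]
finger_gap: 84.9
grip_force: 0.0
```

Emit:
apply_moves([
  [-8,0,0,0,0,0],
  [-8,0,0,0,0,0],
  [-8,0,0,0,0,0],
  [-8,0,0,0,0,0],
  [-8,0,0,0,0,0],
])

```text
time: 10.68
tool_pos: [592.4, 100.2, 4.1]
tcp_rot: [179.9, -0.1, 96.7]
ft_force: [-1.0, 6.4, 2.3]
finger_gap: 85.2
grip_force: 3.6
```

Emit:
apply_moves([
  [-8,0,0,0,0,0],
  [-6,0,0,0,0,0],
  [-6,0,0,0,0,0],
  [-5,0,0,0,0,0],
  [-4,0,0,0,0,0],
])

```text
time: 11.3
tool_pos: [595.8, 71.5, 4.1]
tcp_rot: [179.9, -0.1, 96.7]
ft_force: [-1.2, 6.8, 2.7]
finger_gap: 84.9
grip_force: 3.8
```

```bash
cd .;python3 -c "
from fit import *
stand(['top'])"
```

```text
top 613 ((-12.24310302734375, 16.563987731933594), (146.31784057617188, 198.70938110351562), 5.638520240783691) x [-77.4  68.8] y [-85.8 111.5]
tcp fence [  3.9 127. ] 4.1 [ 1.7992e+02 -9.0000e-02  9.6730e+01] f [-0.2  5.   3.3]
```

Emit:
apply_moves([
  [1,0,4,0,0,0],
  [-5,0,0,0,0,0],
  [-4,0,0,0,0,0],
  [-3,0,0,0,0,0],
  [-2,0,0,0,0,0],
])

```text
time: 11.98
tool_pos: [596.8, 58.4, -0.7]
tcp_rot: [180.0, -0.1, 96.7]
ft_force: [-0.5, 7.2, 1.5]
finger_gap: 84.9
grip_force: 3.4
```

Emit:
apply_moves([
  [-2,0,0,0,0,0],
  [-1,0,0,0,0,0],
  [-1,0,0,0,0,0],
  [-1,0,0,0,0,0],
  [0,0,0,0,0,0],
])

```text
time: 12.6
tool_pos: [597.3, 53.6, -0.7]
tcp_rot: [180.0, -0.1, 96.7]
ft_force: [-1.4, 8.0, 2.3]
finger_gap: 85.1
grip_force: 3.5
```

```bash
cd .;python3 -c "
from fit import *
stand(['top'])"
```

```text
top 680 ((-18.207969665527344, 0.5097122192382812), (141.0779571533203, 197.6522979736328), 9.210549354553223) x [-76.1  64.4] y [-101.1   90.3]
tcp fence [  3.3 109.6] -0.7 [ 1.7999e+02 -9.0000e-02  9.6740e+01] f [-0.3  7.2  1.7]
```

Emit:
apply_moves([
  [-1,0,0,0,0,0],
  [-1,0,0,0,0,0],
  [-1,0,0,0,0,0],
  [-1,0,0,0,0,0],
  [0,0,0,0,0,0],
])

```text
time: 13.28
tool_pos: [597.3, 53.4, -0.7]
tcp_rot: [180.0, -0.4, 96.8]
ft_force: [-3.9, 24.3, 3.6]
finger_gap: 84.9
grip_force: 12.2
```

Emit:
apply_moves([
  [15,0,0,0,0,0],
  [15,0,-30,0,0,0],
  [0,-43,0,0,0,0],
  [0,-43,0,0,0,0],
  [0,-43,0,0,0,0],
], fingers=0, grip_force=20)

```text
time: 13.9
tool_pos: [464.9, 62.8, 29.0]
tcp_rot: [-180.0, 0.0, 96.7]
ft_force: [0.3, -1.4, 0.2]
finger_gap: -0.0
grip_force: 0.0
```

Emit:
apply_moves([
  [-45,0,0,0,0,0],
  [-45,0,0,0,0,0],
  [-45,0,0,0,0,0],
  [0,0,20,0,0,0],
  [0,10,0,0,0,0],
])

```text
time: 14.52
tool_pos: [490.1, -70.0, 7.6]
tcp_rot: [-179.8, -0.1, 96.6]
ft_force: [-0.7, -0.2, -0.7]
finger_gap: -0.1
grip_force: 0.0
```

```bash
cd .;python3 -c "
from fit import *
pic,P=stand(['top'])"
```

```text
top 732 ((-8.10906982421875, -3.53009033203125), (159.29542541503906, 200.1237030029297), 0.7251717448234558) x [-82.   70.2] y [-102.1   96. ]
tcp fence [-115.2   -0.5] 9.0 [-1.7996e+02 -1.0000e-02  9.6690e+01] f [-0.6  0.4  0.7]
```

Emit:
apply_moves([
  [0,8,0,0,0,0],
  [0,6,0,0,0,0],
  [0,4,0,0,0,0],
  [0,3,0,0,0,0],
  [0,2,0,0,0,0],
])

```text
time: 15.2
tool_pos: [515.0, -66.8, 9.3]
tcp_rot: [-180.0, 0.0, 96.7]
ft_force: [-0.2, 0.3, 0.6]
finger_gap: 0.1
grip_force: 0.0
```

Emit:
apply_moves([
  [0,1.5,0,0,0,0],
  [0,1,0,0,0,0],
  [0,1,0,0,0,0],
  [0,1,0,0,0,0],
  [0,0.5,0,0,0,0],
])

```text
time: 15.82
tool_pos: [517.7, -66.6, 9.0]
tcp_rot: [-179.7, -0.0, 96.7]
ft_force: [-13.0, -2.3, 10.1]
finger_gap: -0.0
grip_force: 6.6
```

Emit:
apply_moves([
  [0,1,0,0,0,0],
  [0,1,0,0,0,0],
  [0,0,0,0,0,0],
  [0,0,0,0,0,0],
  [0,0,0,0,0,0],
])

```text
time: 16.45
tool_pos: [518.3, -66.5, 8.7]
tcp_rot: [-179.6, -0.0, 96.7]
ft_force: [-18.5, -3.2, 14.7]
finger_gap: -0.1
grip_force: 9.5
```

```bash
cd .;python3 - <<'E'
from fit import *
stand(['top'])
for cam in("side","top"):
    if cam=="side": pic,P=cloud("side"); save(pic[160:340,260:500].repeat(3,0).repeat(3,1),"s2.png")
    for n in("kickstand_foot","kickstand_pivot","frame_bar","stand"):
        r=models.place_of(n,cam); print(cam,n,[(np.round(x["xyz"],1).tolist(),round(x["confidence"],2)) for x in r[:1]])
    if cam=="side":
        hsv=cv2.cvtColor(pic,cv2.COLOR_RGB2HSV)
        m=(hsv[...,1]>170)&((hsv[...,0]<6)|(hsv[...,0]>174))&(P[...,2]>80)&(P[...,0]>500)&(P[...,0]<720)&(abs(P[...,1]+120)<150)
        p=P[m];p=p[p[:,1]<np.percentile(p[:,1],99)]
        print(len(p)); i=np.argsort(p[:,1]); q=p[i]
        for k in np.array_split(q,6): print(np.median(k,0).round(1))
E
```

```text
top 416 ((-28.17197036743164, 17.892906188964844), (206.87901306152344, 138.94290161132812), 70.9361572265625) x [-75.9  70.5] y [-101.3   96.7]
tcp fence [-89.3  -0.4] 8.8 [-1.7957e+02 -4.0000e-02  9.6730e+01] f [-18.1  -3.6  14.9]
side kickstand_foot [([642.9, -191.1, 129.4], 0.56)]
side kickstand_pivot [([628.4, -112.6, 118.8], 0.61)]
side frame_bar [([644.6, -191.8, 129.4], 0.32)]
side stand [([606.8, -56.9, -3.1], 0.71)]
132
[ 639.6 -187.1  136.1]
[ 637.9 -176.3  132.3]
[ 633.8 -162.4  131.1]
[ 632.2 -146.8  128.1]
[ 627.  -132.3  126. ]
[ 622.7 -115.9  123.1]
top kickstand_foot [([797.1, -81.7, -3.2], 0.52)]
top kickstand_pivot [([627.4, -112.4, 117.3], 0.68)]
top frame_bar [([657.4, -51.8, 181.3], 0.74)]
top stand [([609.1, -62.3, -3.1], 0.72)]
```

View pics/s2.png

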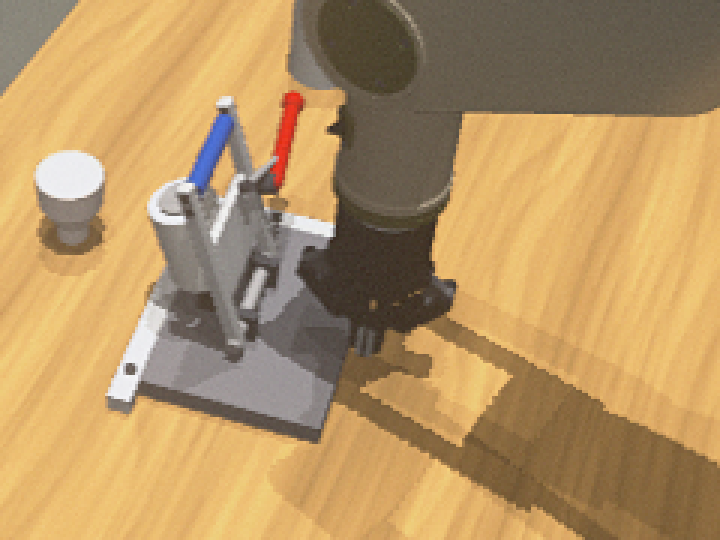

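The plate is home against both rails; the red ball is at (293,100) in the crop and clear of the tool. Next comes the kickstand, starting from above its foot.

Emit:
apply_moves([
  [0,-15,0,0,0,0],
  [0,0,-50,0,0,0],
  [0,0,-50,0,0,0],
  [0,0,-50,0,0,0],
  [0,0,0,0,0,0],
], fingers=10)

```text
time: 17.58
tool_pos: [510.3, -68.7, 164.8]
tcp_rot: [179.5, 0.2, 96.7]
ft_force: [0.1, -0.0, -0.3]
finger_gap: 10.3
grip_force: 0.0
```

Emit:
apply_moves([
  [-34.4,30,0,0,0,0],
  [-34.4,30,0,0,0,0],
  [-34.4,30,0,0,0,0],
  [-34.4,30,0,0,0,0],
  [0,0,0,0,0,0],
])

```text
time: 18.2
tool_pos: [642.5, -192.4, 155.9]
tcp_rot: [-179.8, -0.1, 96.6]
ft_force: [0.3, 0.7, -0.4]
finger_gap: 10.3
grip_force: 0.0
```

```bash
cd .;python3 - <<'E'
from fit import *
stand(['top'])
pic,P=cloud("wrist"); save(pic,"w1.png")
r=models.place_of("kickstand_foot","wrist")+models.place_of("kickstand_pivot","wrist"); print([(np.round(x["xyz"],1).tolist(),round(x["confidence"],2)) for x in r[:3]])
hsv=cv2.cvtColor(pic,cv2.COLOR_RGB2HSV)
m=(hsv[...,1]>150)&((hsv[...,0]<6)|(hsv[...,0]>174))&(P[...,2]>80)
a=np.radians(FY);R=np.array([[np.cos(a),np.sin(a)],[-np.sin(a),np.cos(a)]])
p=P[m];p[:,:2]=(p[:,:2]-F)@R.T
print(len(p)); q=p[np.argsort(p[:,1])]
for k in np.array_split(q,6): print(np.median(k,0).round(1),k.min(0).round(),k.max(0).round())
E
```

```text
top 906 ((-16.803390502929688, -7.591423034667969), (145.65943908691406, 207.3151397705078), 10.38890552520752) x [-81.3  69.7] y [-101.5   96.9]
tcp fence [  18.7 -138.6] 156.4 [-1.7982e+02 -1.0000e-01  9.6660e+01] f [-0.5  0.6 -0.4]
[([645.0, -192.1, 128.0], 0.56), ([626.5, -111.5, 116.0], 0.62), ([680.3, -387.8, -2.4], 0.29)]
3700
[  18.5 -136.8  137. ] [  10. -146.  130.] [  27. -133.  140.]
[  17.5 -126.7  133.1] [  11. -133.  128.] [  26. -119.  159.]
[  15.1 -110.3  130.7] [   8. -119.  124.] [  23. -103.  134.]
[ 13.2 -96.4 128.6] [   8. -103.  124.] [ 21. -85. 132.]
[ 10.9 -76.5 125.9] [  5. -85. 121.] [ 19. -67. 129.]
[  8.7 -60.8 123.4] [  4. -67. 119.] [ 15. -50. 127.]
```

View pics/w1.png

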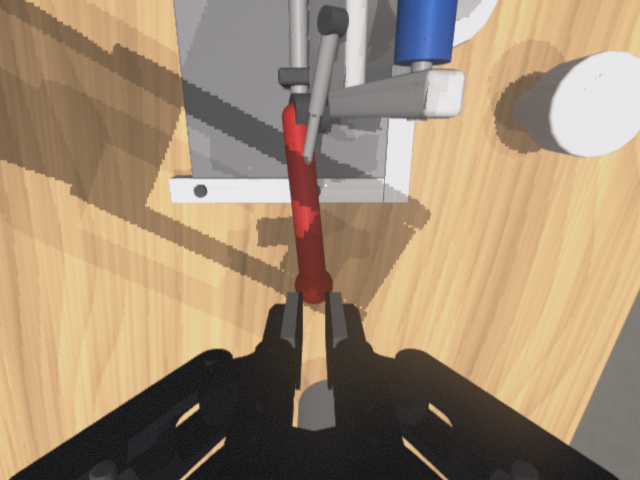

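The wrist picture shows the red ball at (313,287), centred between the two tips at (290,300) and (338,300). Following it down.

Emit:
apply_moves([
  [0.5,0,10,0,0,0],
  [0,0,7,0,0,0],
  [-1,-4.7,7,0,0,0],
  [-1,-4.7,7,0,0,0],
  [0,-4.7,7,0,0,0],
])

```text
time: 19.02
tool_pos: [628.0, -193.9, 120.9]
tcp_rot: [180.0, 0.0, 96.7]
ft_force: [1.1, -0.0, 0.4]
finger_gap: 10.1
grip_force: 0.4
```

```bash
cd .;cat > red.py <<'E'
from fit import *
def red(cam="wrist",name=None):
    pic,P=cloud(cam)
    if name: save(pic,name)
    hsv=cv2.cvtColor(pic,cv2.COLOR_RGB2HSV)
    m=(hsv[...,1]>150)&((hsv[...,0]<6)|(hsv[...,0]>174))&(P[...,2]>30)&(P[...,2]<160)
    a=np.radians(FY);R=np.array([[np.cos(a),np.sin(a)],[-np.sin(a),np.cos(a)]])
    p=P[m];p[:,:2]=(p[:,:2]-F)@R.T
    p=p[(abs(p[:,0])<100)&(abs(p[:,1]+90)<80)]
    q=p[np.argsort(p[:,1])]
    for k in np.array_split(q,4): print(cam,len(k),np.median(k,0).round(1))
    s=sense(); print("tcp",((np.array(s["tool_pos"][:2])-F)@R.T).round(1),s["tool_pos"][2].round(1),"f",s["ft_force"].round(1))
E
python3 -c "
from red import *
red();red('side')"
```

```text
wrist 1015 [   5.5 -133.8  118.2]
wrist 1015 [   7.5 -114.   118.7]
wrist 1015 [  7.8 -78.8 120.8]
wrist 1014 [  7.2 -61.3 122.2]
tcp [   3.8 -139.5] 119.7 f [ 1.1  0.1 -0.1]
side 12 [  3.1 -95.7 118.6]
side 12 [  7.6 -77.4 119.3]
side 11 [  6.7 -65.3 122. ]
side 11 [  6.9 -54.  120.8]
tcp [   3.9 -139.4] 120.0 f [-0.8 -0.6 -0.3]
```

Emit:
apply_moves([
  [0,-4.7,7,0,0,0],
  [2,-4.5,6.5,0,0,0],
  [2,-4.5,6.5,0,0,0],
  [4,-4.5,6.5,0,0,0],
  [5,-4.5,6.5,0,0,0],
])

```text
time: 19.75
tool_pos: [603.8, -183.0, 87.7]
tcp_rot: [-180.0, -0.0, 96.7]
ft_force: [0.1, -0.6, -0.9]
finger_gap: 10.3
grip_force: 0.0
```

```bash
cd .;python3 -c "
from red import *
red()"
```

```text
wrist 936 [ -17.2 -116.7   83.6]
wrist 935 [ -3.8 -86.  104.1]
wrist 935 [  4.4 -64.7 117.5]
wrist 935 [  6.4 -56.1 121.2]
tcp [ -18.9 -125.2] 86.5 f [-0.4  0.8 -1.9]
```

Emit:
apply_moves([
  [4,-3,6,0,0,0],
  [4,-3,6,0,0,0],
  [6,-3,5,0,0,0],
  [7,-3,5,0,0,0],
  [0,0,0,0,0,0],
])

```text
time: 20.42
tool_pos: [589.2, -163.1, 65.6]
tcp_rot: [-179.9, -0.0, 96.8]
ft_force: [-0.2, 0.1, -0.0]
finger_gap: 10.0
grip_force: 0.0
```

```bash
cd .;python3 -c "
from red import *
red('wrist','w2.png');red('side')"
```

```text
wrist 957 [  2.  -53.9 116.5]
wrist 957 [ -1.  -51.5 110.6]
wrist 957 [ -3.5 -49.7 104.6]
wrist 957 [-32.8 -47.3  61.3]
tcp [ -29.7 -105.2] 66.1 f [-0.4  0.1 -0.3]
side 32 [ -4.4 -53.6 103.5]
side 32 [-10.9 -49.3  94.8]
side 31 [-22.7 -47.   77.8]
side 31 [-33.  -44.3  56.8]
tcp [ -29.4 -105.5] 66.4 f [-0.4 -0.1  0.6]
```

View pics/w2.png

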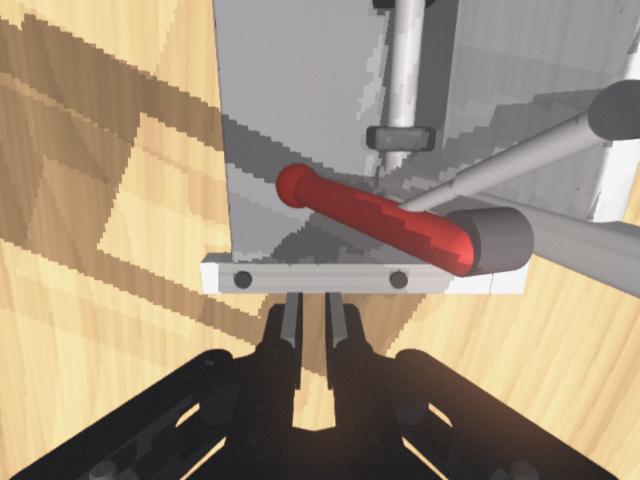

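The red kickstand now lies across the plate with its ball at (295,186), so it has snapped down. Moving up and over to look at the bar from close range.

Emit:
apply_moves([
  [0,0,-50,0,0,0],
  [0,0,-50,0,0,0],
  [0,0,-50,0,0,0],
  [0,0,-50,0,0,0],
  [11,40,0,0,0,0],
], fingers=60)

```text
time: 21.15
tool_pos: [630.6, -150.5, 274.8]
tcp_rot: [179.4, 0.3, 96.6]
ft_force: [1.4, -0.5, -0.0]
finger_gap: 59.7
grip_force: 0.0
```

Emit:
apply_moves([
  [11,40,0,0,0,0],
  [0,0,0,0,0,0],
  [0,0,0,0,0,0],
  [0,0,0,0,0,0],
  [0,0,0,0,0,0],
])

```text
time: 21.78
tool_pos: [666.4, -133.2, 267.0]
tcp_rot: [180.0, 0.0, 96.7]
ft_force: [-0.1, 0.5, 0.3]
finger_gap: 60.0
grip_force: 0.0
```

```bash
cd .;cat > bar.py <<'E'
from red import *
def bar(cam="wrist",name=None):
    pic,P=cloud(cam)
    if name: save(pic,name)
    hsv=cv2.cvtColor(pic,cv2.COLOR_RGB2HSV)
    m=(hsv[...,1]>120)&(hsv[...,0]>105)&(hsv[...,0]<130)&(P[...,2]>140)&(P[...,2]<215)
    a=np.radians(FY);R=np.array([[np.cos(a),np.sin(a)],[-np.sin(a),np.cos(a)]])
    p=P[m];p[:,:2]=(p[:,:2]-F)@R.T
    p=p[(abs(p[:,0]-20)<80)&(abs(p[:,1])<60)]
    print(cam,len(p),"med",np.median(p,0).round(1),"lo",np.percentile(p,2,0).round(1),"hi",np.percentile(p,98,0).round(1))
    s=sense(); print("tcp",((np.array(s["tool_pos"][:2])-F)@R.T).round(1),s["tool_pos"][2].round(1),"f",s["ft_force"].round(1))
E
python3 -c "
from bar import *
bar();red();stand(['top'])
for c in('wrist','top'):
  r=models.place_of('frame_bar',c);print([((np.array(x['xyz'][:2])-F).round(1),np.round(x['xyz'],1).tolist(),round(x['confidence'],2)) for x in r[:2]])"
```

```text
wrist 3454 med [ 49.9   4.5 190.2] lo [ 43.2 -37.3 186.5] hi [ 57.   37.5 192.1]
tcp [ 50.1 -84. ] 266.9 f [ 0.7 -0.1 -0.5]
wrist 177 [ -5.5 -56.4 105.7]
wrist 177 [-10.8 -52.7  98.3]
wrist 177 [-12.8 -49.6  92.2]
wrist 176 [-30.2 -46.4  63.5]
tcp [ 50.1 -83.9] 266.8 f [-0.1  0.6  0.8]
top 700 ((-16.4925537109375, -3.1723175048828125), (200.23486328125, 171.04025268554688), 88.73796081542969) x [-83.1  69.5] y [-101.8   96.7]
tcp fence [ 50.2 -83.8] 266.7 [1.7997e+02 1.0000e-02 9.6710e+01] f [-0.3 -0.1  0.7]
[(array([49.2,  7.9]), [656.1, -47.7, 180.8], 0.91)]
[(array([49.9,  7.3]), [656.8, -48.3, 182.4], 0.54)]
```

Emit:
apply_moves([
  [42,0,0,0,0,0],
  [42,0,0,0,0,0],
  [0,0,40,0,0,0],
  [0,0,40,0,0,0],
  [0,0,20,0,0,0],
])

```text
time: 22.65
tool_pos: [655.5, -48.9, 163.4]
tcp_rot: [-179.8, -0.1, 96.7]
ft_force: [-0.8, -0.2, 0.1]
finger_gap: 59.6
grip_force: 0.0
```

Emit:
apply_moves([
  [0,0,0,0,0,0],
  [0,0,0,0,0,0],
  [0,0,0,0,0,0],
  [0,0,0,0,0,0],
  [0,0,0,0,0,0],
], fingers=0, grip_force=25)

```text
time: 23.28
tool_pos: [657.0, -49.7, 166.9]
tcp_rot: [180.0, 0.0, 96.7]
ft_force: [-3.1, -2.2, 1.5]
finger_gap: 15.1
grip_force: 25.7
```

```bash
cd .;python3 -c "
from bar import *
bar();bar('top');print(sense()['finger_gap'])"
```

```text
wrist 6090 med [ 49.9   3.  189.6] lo [ 43.4 -38.5 185.8] hi [ 56.9  38.4 191.3]
tcp [50.4  0. ] 166.7 f [-3.3 -3.2  0.9]
top 1 med [ 48.1  34.3 191.6] lo [ 48.1  34.3 191.6] hi [ 48.1  34.3 191.6]
tcp [50.4 -0. ] 166.6 f [-3.4 -3.5  0.3]
15.05235703450797
```

Emit:
apply_moves([
  [0,-2.7,-0.62,0,0,0],
  [0,-2.7,-0.62,0,0,0],
  [0,-2.7,-0.62,0,0,0],
  [0,-2.7,-0.62,0,0,0],
  [0,-2.7,-0.62,0,0,0],
])

```text
time: 24.0
tool_pos: [643.6, -51.2, 169.6]
tcp_rot: [180.0, 0.0, 96.7]
ft_force: [1.6, -5.5, -0.4]
finger_gap: 14.9
grip_force: 25.7
```

Emit:
apply_moves([
  [0,-2.7,-0.37,0,0,0],
  [0,-2.7,-0.37,0,0,0],
  [0,-2.7,-0.37,0,0,0],
  [0,-2.7,-0.37,0,0,0],
  [0,-2.7,-0.37,0,0,0],
])

```text
time: 24.62
tool_pos: [630.1, -52.8, 171.5]
tcp_rot: [180.0, 0.0, 96.7]
ft_force: [1.4, -5.3, -0.4]
finger_gap: 14.5
grip_force: 25.7
```

Emit:
apply_moves([
  [0,-2.7,-0.12,0,0,0],
  [0,-2.7,-0.12,0,0,0],
  [0,-2.7,-0.12,0,0,0],
  [0,-2.5,-0.12,0,0,0],
  [0,0,0,0,0,0],
])

```text
time: 25.25
tool_pos: [619.5, -54.0, 172.0]
tcp_rot: [180.0, 0.0, 96.7]
ft_force: [0.9, -4.8, 0.0]
finger_gap: 15.5
grip_force: 25.7
```

```bash
cd .;python3 - <<'E'
from bar import *
bar();red();stand(['top'])
print(sense()["finger_gap"],sense()["grip_force"])
pic,P=cloud("side");save(pic[160:340,260:500].repeat(3,0).repeat(3,1),"s3.png"); red('side');bar('side')
for n in('frame_hinge','frame_bar','stand','kickstand_pivot'):
  r=models.place_of(n,'side');print(n,[(np.round(x['xyz'],1).tolist(),round(x['confidence'],2)) for x in r[:1]])
E
```

```text
wrist 6238 med [ 12.6   4.3 194.7] lo [  5.8 -38.4 191.1] hi [ 19.5  38.1 196.4]
tcp [12.8  0.1] 172.0 f [ 1.3 -5.7 -0.4]
wrist 156 [-32.2 -49.5  67. ]
wrist 155 [-28.7 -47.   68.7]
wrist 155 [-29.6 -46.   58.7]
wrist 155 [-35.3 -44.2  41.5]
tcp [12.8  0.1] 172.0 f [ 0.6 -5.2  0.8]
top 569 ((-12.416364669799805, 7.8754730224609375), (211.4639129638672, 134.60516357421875), 74.86854553222656) x [-83.4  68.6] y [-99.6  97.2]
tcp fence [12.9  0.1] 172.0 [1.7997e+02 3.0000e-02 9.6720e+01] f [ 2.8 -5.4  0.5]
14.729342992030675 25.740799605846405
side 17 [-22.8 -51.4  93.2]
side 16 [-31.2 -47.7  69.6]
side 16 [-36.1 -45.4  51.4]
side 16 [-34.1 -42.5  41.4]
tcp [12.9  0.1] 172.0 f [ 1.7 -5.4 -0. ]
  return _methods._mean(a, axis=axis, dtype=dtype,
  ret = um.true_divide(
Traceback (most recent call last):
  File "bar.py", line 10, in bar
    print(cam,len(p),"med",np.median(p,0).round(1),"lo",np.percentile(p,2,0).round(1),"hi",np.percentile(p,98,0).round(1))
                                                        ~~~~~~~~~~~~~^^^^^^^
IndexError: index -1 is out of bounds for axis 0 with size 0
```

View pics/s3.png

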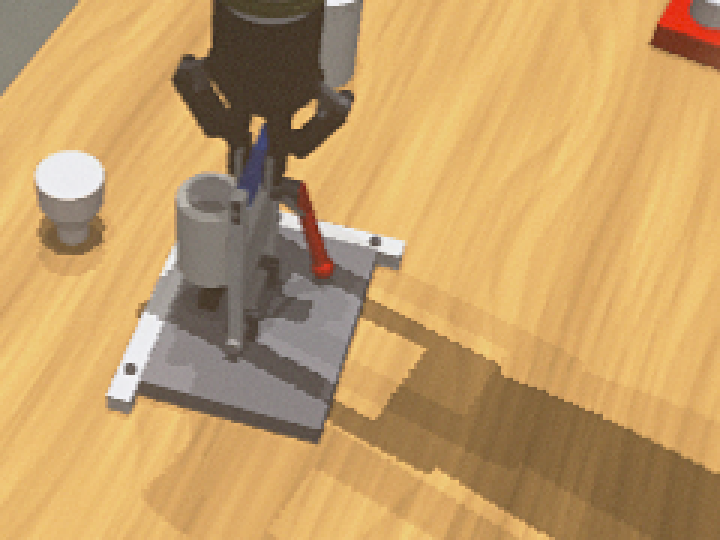

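The frame stands upright with the bar held at (258,160) and the plate still in the corner. There is a 5 N sideways load, so I ease that, along with the last 2 mm of lean.

Emit:
apply_moves([
  [-1,-1,0,0,0,0],
  [-1,-1,0,0,0,0],
  [0,0,0,0,0,0],
  [0,0,0,0,0,0],
  [0,0,0,0,0,0],
])

```text
time: 26.18
tool_pos: [617.6, -54.6, 171.5]
tcp_rot: [-180.0, -0.1, 96.8]
ft_force: [-0.5, 5.4, -0.2]
finger_gap: 15.3
grip_force: 25.8
```

```bash
cd .;python3 - <<'E'
from bar import *
bar()
pic,P=cloud("side")
a=np.radians(FY);R=np.array([[np.cos(a),np.sin(a)],[-np.sin(a),np.cos(a)]])
Q=P.copy();Q[...,:2]=(P[...,:2]-F)@R.T
# plate edges / left upright
m=(Q[...,2]>19.5)&(Q[...,2]<25)&(Q[...,0]<70)&(Q[...,0]>-90)&(abs(Q[...,1])<110)
p=Q[m];print("plate x",np.percentile(p[:,0],[1,99]),"y",np.percentile(p[:,1],[1,99]))
for z in(60,90,120,150,175):
    m=(abs(Q[...,2]-z)<12)&(Q[...,1]>44)&(Q[...,1]<70)&(abs(Q[...,0])<60)
    if m.any(): print(z,np.median(Q[m],0).round(1),m.sum())
for n in('frame_hinge','stand'):
  r=models.place_of(n,'side');print(n,[(((np.array(x['xyz'][:2])-F)@R.T).round(1),round(x['confidence'],2)) for x in r[:1]])
E
```

```text
wrist 6277 med [ 10.7   4.1 194.2] lo [  3.9 -38.5 190.6] hi [ 17.6  37.8 195.9]
tcp [10.8 -0.3] 171.5 f [-0.4  5.8  0.2]
plate x [-74.55716876  67.86410084] y [-96.35981121 100.19212849]
60 [ 7.6 54.6 59.4] 33
90 [ 8.4 54.3 89.4] 41
120 [  9.7  55.  121.2] 46
150 [  9.   54.2 148.4] 48
175 [ 10.5  54.  175. ] 45
frame_hinge [(array([ 3.3, -2.4]), 0.6)]
stand [(array([-2.1, -3.4]), 0.95)]
```

```bash
cd .;python3 -c "
from h import *
print(job.hand_in())"
```

```text
the job is handed in; nothing more can be done
None
```

I handed the job in with the base plate seated in the fence corner, the kickstand snapped down and the frame held upright by its blue top bar (lean about 0.02 rad by camera); hand-in returned no verdict.

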